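# Demagnetise a jeweller's bench block

### The arm

A 7-joint arm with a two-finger parallel gripper is mounted at the origin on the work surface. World frame = base frame: x ahead of the robot, y to its left, z up, the work surface at z = 0. Lengths are in m, angles in rad, forces in N, time in s.
With the tool pointing down it reaches from about 0.425 to 1.025 m from the base axis. Payload 3.6 kg.
Tool frame: the origin (TCP) lies at the very end of the fingers, on their centre line; the grasp point (between the pads) lies 19 mm behind it (manip.grip_depth is the distance from the TCP to the grasp point, in m); z points along the fingers, y is the direction in which the jaws open and shut (so a half turn about z gives the same grasp; the last joint's range is limited). The gripper opens to 85 mm and grips with 20 to 120 N. Pads are 22 mm wide; open, the fingers measure 114 mm over their backs; the gripper's body (76 mm by 85 mm) begins 54 mm behind the grasp point. The pads swing forward as they close: fully open they stand 13 mm farther back than shut.
Start: joints at [-1.216, 0.591, 0.048, 1.609, -0.033, 0.943, -0.034], TCP at [0.314, 0.654, 0.203] pointing down, gripper open.
Joint ranges: [-2.69, 2.69], [-0.47, 2.24], [-1.27, 1.36], [0.19, 2.51], [-1.53, 4.68], [0.08, 2.07], [-3.09, 3.09]. Speed limits (rad/s): [2.57, 2.57, 3.14, 3.14, 3.14, 3.14, 3.14].

### API

Orientations are given as [roll, pitch, yaw] about the fixed x, y, z axes, in that order (R = Rz(yaw) Ry(pitch) Rx(roll)).
In Python, from workcell import manip gives the robot as it stands.
- The arm moves only by the tool step_arm, never from a script. Its argument "moves" is a list of rows, each a list of 5 numbers: the finger opening in cm, from 0 to 8.54, then the shift along the world's x, y, z in cm, then the turn about the world's z in rad. In form: [[hand, dx, dy, dz, spin], ...]. A call has exactly 5 rows; each row is the pose to reach, as a shift and turn from the pose commanded when the call began; what a row does not reach only later rows make up. A row lasts 1/8 s, in which the tool goes at most 62.5 mm and 10.7 degrees, less where a joint would pass 70% of its speed; a pose out of reach is approached as far as the arm can. A call with a gripper value outside its range is refused whole. The fingers move at their own pace and stop on an object; "force" is the grip in N (left out, the last holds). Time passes only in rows, so rows that repeat a pose let the fingers close, or fill a call up. It gives the time, the measured TCP pose, the force and the opening at its end, in the units of the state.
- manip.sense(): the state, without advancing time (a new reading comes with each control period).
- manip.grab_frame(name): name is "side" or "top" or "wrist"; returns a dict with "frame" (400x640x3 uint8, red, green, blue), "intrinsics" (3x3 intrinsics, pixels), "rvec" (rotation vector, rad) and "tvec" (3), from world to camera coordinates, as OpenCV has them; the wrist camera has in their place "T_tool_cam" (4x4, takes a point from camera to tool coordinates, whose origin is the TCP and whose axes are the flange's). Camera axes: x right, y down, z forward; pixel columns grow to the right and rows downward; lengths in m; the calibration is good to about 2 mm. A picture is of the moment at which its call begins: read the wrist's pose just before it. There is no depth.
- manip.finish_job(): hands the job in, once; it reports no verdict.
The state is a dict: "clock": time; "joint_positions": joint angles; "qvel": joint speeds; "tau": joint torques, N m; "tcp_pos": TCP position; "ee_rot": TCP orientation; "ft_force": force on the tool from outside, world axes, zero at the start; "ft_torque": the same for the moment, N m; "grip_width": opening from 0.0 (shut) to 1.0 (fully open).
Only numpy, scipy, OpenCV 4.12 (cv2) and the standard library are available. Lean on these libraries where they do the work, as an engineer would, in place of code of your own. Each camera call takes 0.05 s, during which the arm holds its last target. There are 200 camera calls.

### The job

The steel bench block has become magnetised: slide it along the demagnetiser's deck, without lifting it off, until it lies wholly inside the copper-coloured coil square, and leave it there. Then take the blue-handled scriber from the wooden tool stand, reach its tip down through the yellow-framed hole in the console and press the recessed red button right down; finish while still gripping the scriber and holding the button down. Do not press the button before the block is on the coil, and leave the other tools, jars and bowls where they are.

Things in the scene. Friction and masses are not known exactly. Their poses are not given: they have to be found in the camera images.
- demagnetiser: Fixed flat grey appliance, 200 (x) x 340 (y) x 25 mm high; the block slides on its flat top (the deck). Origin: centre of its underside, z up; turned up to 0.2 rad. In its frame: block parked near y = -105 mm, copper coil square at y = +15 mm, blue console (80 x 70 mm, 30 mm above the deck) centred at x = -30, y = +125 mm.
- coil_center (a point): Centre of the copper-coloured coil square, on the deck surface (25 mm above the table). The square measures 76 x 76 mm, sides along the demagnetiser's x and y, flush with the deck (painted-on: nothing to climb). Axes as the demagnetiser's.
- aperture (a point): Centre of the mouth of the round hole in the console's top, 55 mm above the table, framed by a yellow square. The hole is vertical, 17 mm in diameter and straight; the red button lies at its bottom, its top 20 mm below the mouth.
- button_top (a point): Centre of the top face of the red button cap (14 mm diameter), at the bottom of the hole; 35 mm above the table when not pressed.
- button (a joint): Travel of the red button in m: 0 released, 0.006 fully down (hard stop). Sprung: it starts to move at about 1.5 N and takes about 4.5 N to be fully down; springs back when let go. Counts as down beyond 0.0045.
- bench_block: Loose steel block, 60 x 60 x 20 mm high, 0.4 to 0.7 kg, lying flat on the deck. Origin: centre of its underside; axes along its sides, z up. Turned up to 0.5 rad from the demagnetiser's axes; any side may face the front at the end. Can be gripped across 60 mm from above and dragged, or pushed.
- tool_stand: Fixed dark wooden block, 170 (x) x 50 (y) x 60 mm high, with three vertical through holes 11 mm in diameter at x = -55, 0 and +55 mm, each holding one upright tool. Origin: centre of its underside; z up. It may be turned by up to about 0.25 rad.
- scriber: The stylus: loose, 60 g, upright in any one of the stand's holes. Origin at its tip, z towards the handle. From the tip: steel shank 6 mm diameter to 55 mm; aluminium flange 24 mm diameter, 55 to 59 mm (rests on the stand, tip 5 mm above the table); blue round handle 15 mm diameter, 59 to 134 mm; cap to 137 mm. Lift it 60 mm or more to clear the stand.
- scriber_tip (a point): The tip of the scriber (its origin), the end that presses the button.
- graver: Bystander: upright in the stand, pale wooden bulb handle 26 mm in diameter, top 119 mm above the table. Origin at its tip.
- burnisher: Bystander: upright in the stand, red bulb handle 26 mm in diameter, top 119 mm above the table. Origin at its tip.
- tin: Bystander: brass tin, 36 mm diameter, 22 mm high, standing on the deck behind the console. Origin: centre of its underside.
- hammer: Bystander: hammer about 240 mm long, lying on the table at the right, beyond the tool stand. Origin: centre of its underside.
- flux_jar: Bystander: amber jar, 56 mm diameter, 75 mm high, behind the demagnetiser. Origin: centre of its underside.
- ring_cone: Bystander: aluminium ring-sizing cone on a round foot, 60 mm diameter, 130 mm high, behind the demagnetiser. Origin: centre of its underside.
- findings_bowl: Bystander: small white bowl, 72 mm diameter, 32 mm high, in front of the tool stand. Origin: centre of its underside.
Things that resemble listed ones, but are neither listed nor needed, are in the scene too. Leave any turquoise look-alike of the scriber alone.

How it is judged:
By the outcome, as a careful person would: the job done as asked, in the order asked, and still so for the second after the job is handed in, while the arm keeps its last pose, push and grip.
It also fails if it takes over 56 s, if anything falls off the work surface, if the arm or the gripper's body presses on something with over 40 N, if the wrist force passes 120 N, or if a joint passes its speed limit or range.

## Working session

There is one attempt and no reset: what is moved stays moved. The work goes in short steps, Python scripts to look and compute and a tool call to move; the robot and the scene stay as the last step left them, time stands still between calls to the robot, and variables do not carry over. Pictures are saved under pics/ and viewed, about 8 in all and at most 12, crops included, and the job is handed in when it is done.

Besides the shell and the picture viewer there is one more tool, called after ">>>" by a JSON object that holds its "op" and its "data", one argument or row to a line. step_arm: Moves the arm, as the interface text tells. Its arguments: {"type":"object","properties":{"moves":{"type":"array","items":{"type":"array","items":{"type":"number"}}},"force":{"type":"number"}},"required":["moves"]}

```bash
mkdir -p pics
cat > h.py <<'E'
import numpy as np, cv2
from workcell import manip
from scipy.spatial.transform import Rotation as R
def grab(n):
    s=manip.sense(); f=manip.grab_frame(n); im=f["frame"][:,:,::-1].copy(); K=np.array(f["intrinsics"])
    if n=="wrist":
        T=np.eye(4);T[:3,:3]=R.from_euler("xyz",s["ee_rot"]).as_matrix();T[:3,3]=s["tcp_pos"]
        M=np.linalg.inv(T@np.array(f["T_tool_cam"]))
    else:
        M=np.eye(4);M[:3,:3]=cv2.Rodrigues(np.array(f["rvec"],float))[0];M[:3,3]=np.ravel(f["tvec"])
    return im,K,M
def ray(K,M,p):
    d=M[:3,:3].T@np.linalg.solve(K,[p[0],p[1],1.]); return -M[:3,:3].T@M[:3,3],d
def onz(K,M,p,z):
    o,d=ray(K,M,p); return o+d*(z-o[2])/d[2]
def proj(K,M,X):
    c=M[:3,:3]@np.array(X)+M[:3,3]; u=K@c; return u[:2]/u[2]
def save(n,im,box=None,s=1):
    if box: im=im[box[1]:box[3],box[0]:box[2]]
    cv2.imwrite("pics/"+n+".png",cv2.resize(im,None,fx=s,fy=s,interpolation=cv2.INTER_CUBIC))
E
python3 - <<'E'
from h import *
print(manip.sense())
for n in("top","side"):
    im,K,M=grab(n); save(n+"0",im); print(n,K.tolist(),ray(K,M,(320,200)))
    np.savez(n+"0.npz",im=im,K=K,M=M)
E
```

```text
{'clock': 0.0, 'joint_positions': array([-1.21651453,  0.59208769,  0.04831457,  1.60985657, -0.03326854,
        0.94267771, -0.03368799]), 'qvel': array([ 0.0018652 , -0.00020204, -0.00130694, -0.00099651, -0.00080384,
        0.00029959,  0.0012025 ]), 'tau': array([ 2.70539949e-04, -5.48692882e+01,  1.54686168e+00, -1.98131132e+01,
        9.52052884e-03,  8.95809877e-03,  5.56534360e-06]), 'tcp_pos': array([0.31352614, 0.65270496, 0.20175124]), 'ee_rot': array([-3.13937322e+00,  1.58267242e-04,  2.69390895e+00]), 'ft_force': array([0.2032763 , 0.76927505, 0.533752  ]), 'ft_torque': array([0.00524513, 0.05895273, 0.01124394]), 'grip_width': 1.0033971592821274}
top [[414.67732026029654, 0.0, 311.6161404702192], [0.0, 414.67732026029654, 194.52067865411877], [0.0, 0.0, 1.0]] (array([ 0.30599468, -0.06220985,  1.26384396]), array([ 0.17891735, -0.02149495, -0.98392576]))
side [[482.6950009707461, 0.0, 315.5622721956534], [0.0, 482.6950009707461, 194.14998088843214], [0.0, 0.0, 1.0]] (array([ 0.1882099 , -0.92224826,  0.66464861]), array([ 0.32408365,  0.77387415, -0.54435281]))
```

View pics/top0.png

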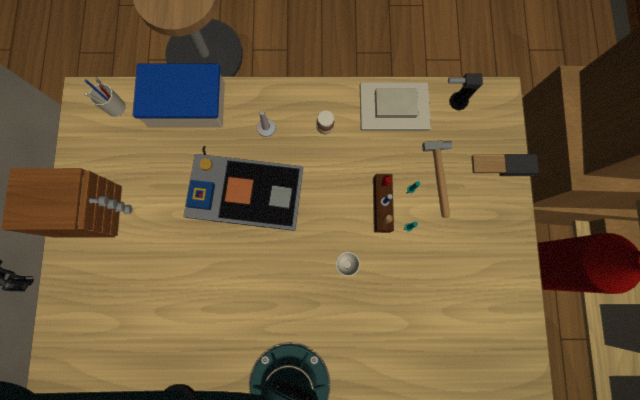

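View pics/side0.png

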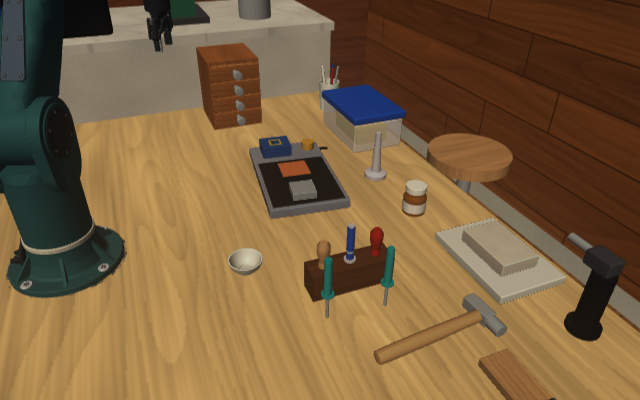

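The top view shows the block at about (280,196), the coil at (239,191), the console with its yellow frame at (200,195), and the stand at (384,203). Candidates for the scriber:
- the dark-blue handle in the stand's middle hole, top (386,200) / side (350,243)
- turquoise look-alikes outside the stand, top (413,187) and (411,226) / side (328,278) and (389,265)
- red burnisher, side (377,240)
- wooden graver, side (324,252)

I choose the dark-blue one and will check it in a crop.

Run:
```python
from h import *
t=np.load("top0.npz"); s=np.load("side0.npz")
a=cv2.resize(t["im"][145:245,175:315],None,fx=4,fy=4,interpolation=cv2.INTER_CUBIC)
b=cv2.resize(s["im"][215:315,290:430],None,fx=4,fy=4,interpolation=cv2.INTER_CUBIC)
cv2.imwrite("pics/c1.png",np.vstack([a,b])[:800][:, :560] if 0 else cv2.resize(np.hstack([a,b]),(800,286)))
im,K,M=t["im"],t["K"],t["M"]; hsv=cv2.cvtColor(im,cv2.COLOR_BGR2HSV)
def blob(mask,box):
    m=np.zeros_like(mask); x0,y0,x1,y1=box; m[y0:y1,x0:x1]=mask[y0:y1,x0:x1]
    c=max(cv2.findContours(m,cv2.RETR_EXTERNAL,cv2.CHAIN_APPROX_NONE)[0],key=cv2.contourArea)
    return cv2.minAreaRect(c),cv2.contourArea(c)
def rep(n,r,z):
    (c,_,_),A=r
    P=np.array([onz(K,M,p,z)[:2] for p in cv2.boxPoints(r[0])])
    e=np.diff(np.vstack([P,P[:1]]),axis=0)
    print(n,A,np.round(c,1),"ctr",P.mean(0).round(4),"len",np.linalg.norm(e,axis=1).round(3),"ang",np.round(np.arctan2(e[:,1],e[:,0]),3))
H,S,V=cv2.split(hsv)
for n,p in dict(coil=(239,191),block=(280,196),frame=(200,187),console=(193,205),deck=(260,210),blue=(386,200)).items(): print(n,hsv[p[1],p[0]])
rep("coil",blob(cv2.inRange(hsv,(3,120,120),(16,255,255)),(215,165,265,215)),.025)
rep("block",blob(cv2.inRange(hsv,(0,0,100),(180,60,255)),(264,175,296,212)),.045)
rep("yellow",blob(cv2.inRange(hsv,(18,100,110),(35,255,255)),(185,178,216,212)),.055)
rep("console",blob(cv2.inRange(hsv,(100,120,50),(125,255,255)),(180,170,222,220)),.055)
```

```text
coil [ 11 172 144]
block [ 30  23 110]
frame [106 134  82]
console [106 193  82]
deck [40 73 21]
blue [105 191  44]
coil 524.5 [238.5 190.1] ctr [0.5624 0.1592] len [0.075 0.074 0.074 0.073] ang [-0.108 -1.724  3.022  1.419]
block 327.5 [279.9 196.1] ctr [0.5399 0.031 ] len [0.057 0.058 0.057 0.058] ang [-0.122 -1.717  3.011  1.426]
yellow 103.0 [198.7 193.5] ctr [0.5458 0.2718] len [0.033 0.033 0.033 0.033] ang [-0.109 -1.739  3.027  1.403]
console 602.0 [199.9 194.2] ctr [0.544 0.268] len [0.081 0.075 0.081 0.074] ang [-0.066 -1.699  3.064  1.445]
```

View pics/c1.png

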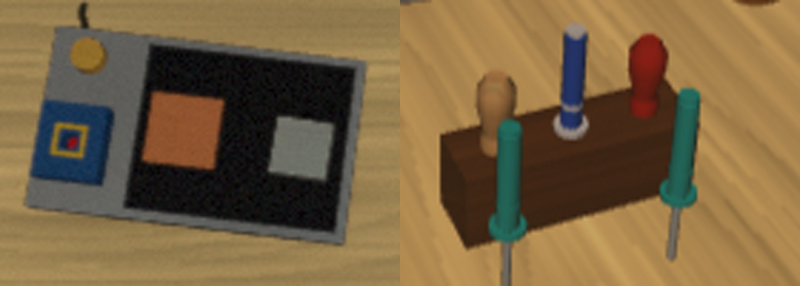

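The crop confirms the blue-handled tool with its white flange in the stand's middle hole as the scriber. The turquoise ones stand in front of the stand. The block is nearly aligned with the deck (yaw about -0.13). I'll move above the block with the jaws along the deck's y.

>>> {"op": "step_arm", "data": {
  "moves": [
    [8.5,2,-5.5,0,0.1],
    [8.5,4,-11,0,0.2],
    [8.5,6,-16.5,0,0.317],
    [8.5,8,-22,0,0.317],
    [8.5,10,-27.5,0,0.317]
  ]
}}

```text
clock: 0.72
tcp_pos: [0.4143, 0.3764, 0.2027]
ee_rot: [-3.141, -0.0, 3.011]
ft_force: [2.1, -0.4, -0.3]
grip_width: 0.994
```

>>> {"op": "step_arm", "data": {
  "moves": [
    [8.5,2.5,-6,0,0],
    [8.5,5,-12,0,0],
    [8.5,7.5,-18,0,0],
    [8.5,10,-24,0,0],
    [8.5,11.5,-29,0,0]
  ]
}}

```text
clock: 1.35
tcp_pos: [0.5296, 0.0867, 0.2028]
ee_rot: [3.141, 0.0, 3.011]
ft_force: [0.3, 0.1, -0.2]
grip_width: 0.996
```

>>> {"op": "step_arm", "data": {
  "moves": [
    [8.5,1.1,-5.7,0,0],
    [8.5,1.1,-5.7,-2,0],
    [8.5,1.1,-5.7,-4,0],
    [8.5,1.1,-5.7,-4,0],
    [8.5,1.1,-5.7,-4,0]
  ]
}}

```text
clock: 1.98
tcp_pos: [0.5401, 0.0317, 0.1633]
ee_rot: [3.141, 0.0, 3.011]
ft_force: [0.3, -0.2, 0.7]
grip_width: 0.995
```

```bash
cat >> h.py <<'E'
def blob(mask,box):
    m=np.zeros_like(mask); x0,y0,x1,y1=box; m[y0:y1,x0:x1]=mask[y0:y1,x0:x1]
    c=max(cv2.findContours(m,cv2.RETR_EXTERNAL,cv2.CHAIN_APPROX_NONE)[0],key=cv2.contourArea)
    return cv2.minAreaRect(c),cv2.contourArea(c)
def rep(K,M,n,r,z):
    (c,_,_),A=r
    P=np.array([onz(K,M,p,z)[:2] for p in cv2.boxPoints(r[0])])
    e=np.diff(np.vstack([P,P[:1]]),axis=0)
    print(n,A,np.round(c,1),"ctr",P.mean(0).round(4),"len",np.linalg.norm(e,axis=1).round(3),"ang",np.round(np.arctan2(e[:,1],e[:,0]),3))
E
python3 - <<'E'
from h import *
s=manip.sense(); print(s["clock"],s["tcp_pos"],s["ee_rot"],s["ft_force"])
im,K,M=grab("wrist"); save("w1",im); np.savez("w1.npz",im=im,K=K,M=M)
print([proj(K,M,p).round() for p in [(.54,.031,.045),(.5624,.1592,.025),(.5458,.2718,.055)]], ray(K,M,(320,200)))
E
```

```text
1.975 [0.54014377 0.03174919 0.16329172] [3.14145402e+00 4.10829646e-04 3.01118068e+00] [ 0.26308706 -0.2127674   0.67110829]
[array([321., 185.]), array([447., 186.]), array([584., 161.])] (array([0.4630743 , 0.04094882, 0.33642662]), array([ 0.29969812, -0.04090094, -0.95316286]))
```

View pics/w1.png

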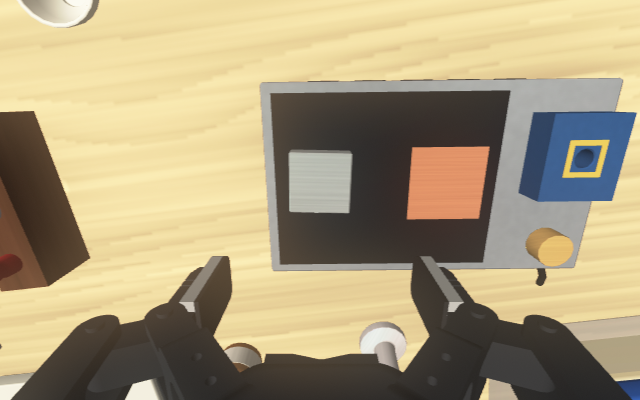

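Wrist view: block at (320,182), coil at (448,183), yellow frame at (586,158), and all clear between the open fingers. Next I'll take finer measurements from this closer view.

Run:
```python
from h import *
t=np.load("w1.npz"); im,K,M=t["im"],t["K"],t["M"]; hsv=cv2.cvtColor(im,cv2.COLOR_BGR2HSV)
cm=cv2.inRange(hsv,(3,90,120),(20,255,255)); bm=cv2.inRange(hsv,(0,0,100),(180,70,255)); ym=cv2.inRange(hsv,(18,110,150),(35,255,255))
rep(K,M,"coil",blob(cm,(390,130,500,235)),.025)
rep(K,M,"block",blob(bm,(276,140,370,225)),.045)
y=blob(ym,(550,130,612,185)); rep(K,M,"yellow",y,.055)
# quad corners via approxPoly
for n,m,b,z in (("coil",cm,(390,130,500,235),.025),("yellow",ym,(550,130,612,185),.055),("block",bm,(276,140,370,225),.045)):
    q=np.zeros_like(m);q[b[1]:b[3],b[0]:b[2]]=m[b[1]:b[3],b[0]:b[2]]
    c=max(cv2.findContours(q,0,1)[0],key=cv2.contourArea); a=cv2.approxPolyDP(cv2.convexHull(c),6,True)[:,0]
    P=np.array([onz(K,M,p,z)[:2] for p in a]);e=np.roll(P,-1,0)-P
    print(n,a.tolist(),P.mean(0).round(4),np.linalg.norm(e,axis=1).round(3),np.arctan2(e[:,1],e[:,0]).round(3))
```

```text
coil 5299.5 [448.  182.5] ctr [0.5605 0.1606] len [0.082 0.078 0.089 0.077] ang [ 1.457  0.047 -1.683  3.11 ]
block 3770.5 [320. 181.] ctr [0.5366 0.0308] len [0.06  0.061 0.063 0.061] ang [ 1.442 -0.099 -1.7    2.981]
yellow 1332.0 [585.5 158.5] ctr [0.5437 0.2733] len [0.04  0.035 0.042 0.035] ang [ 1.442  0.142 -1.7   -3.041]
coil [[489, 147], [478, 218], [407, 219], [412, 147]] [0.5606 0.159 ] [0.075 0.076 0.077 0.077] [-0.122 -1.685  3.031  1.442]
yellow [[608, 140], [599, 176], [563, 177], [571, 140]] [0.5434 0.2729] [0.033 0.033 0.034 0.033] [-0.105 -1.671  3.035  1.442]
block [[352, 154], [349, 212], [289, 211], [290, 150]] [0.5373 0.0307] [0.058 0.059 0.06  0.058] [-0.15  -1.718  2.967  1.377]
```

>>> {"op": "step_arm", "data": {
  "moves": [
    [8.5,-0.1,-0.05,-4,0],
    [8.5,-0.1,-0.05,-8,0],
    [8.5,-0.1,-0.05,-11,0],
    [8.5,-0.1,-0.05,-13,0],
    [8.5,-0.1,-0.05,-13.5,0]
  ]
}}

```text
clock: 2.65
tcp_pos: [0.5389, 0.0313, 0.0275]
ee_rot: [-3.141, -0.001, 3.011]
ft_force: [-0.7, 0.6, 0.6]
grip_width: 0.995
```

>>> {"op": "step_arm", "data": {
  "force": 30,
  "moves": [
    [7,0,0,0,0],
    [5.5,0,0,0,0],
    [5.5,0,0,0,0],
    [5.5,0,0,0,0],
    [5.5,0,0,0,0]
  ]
}}

```text
clock: 3.28
tcp_pos: [0.539, 0.0311, 0.0281]
ee_rot: [3.141, 0.0, 3.011]
ft_force: [0.4, 0.3, 0.0]
grip_width: 0.648
```

Run:
```python
from h import *
im,K,M=grab("side"); save("s2",im,(220,90,400,240),4)
im,K,M=grab("wrist"); cv2.imwrite("pics/w2.png",im)
```

```text
(no output)
```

View pics/w2.png

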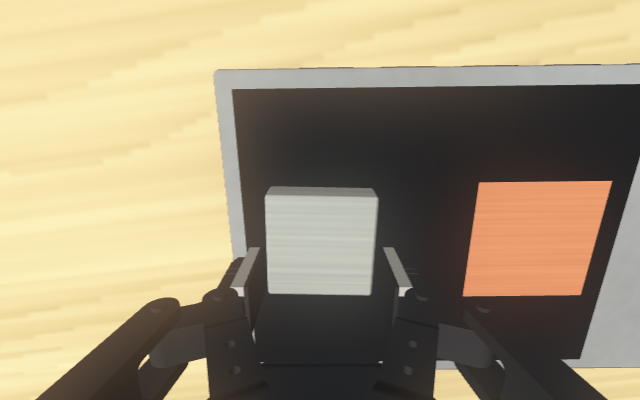

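The block lies between the pads at (320,240), but they seem not to have reached it yet. I'll close further.

>>> {"op": "step_arm", "data": {
  "force": 30,
  "moves": [
    [4.5,0,0,0,0],
    [4.5,0,0,0,0],
    [4.5,0,0,0,0],
    [4.5,0,0,0,0],
    [4.5,0,0,0,0]
  ]
}}

```text
clock: 4.0
tcp_pos: [0.5389, 0.031, 0.0279]
ee_rot: [-3.142, 0.0, 3.011]
ft_force: [0.3, 0.4, 0.2]
grip_width: 0.522
```

Run:
```python
from h import *
a,K,M=grab("wrist"); b,K2,M2=grab("side")
print([proj(K,M,p).round() for p in [(.539,.031,.028),(.539,.031,.045),(.539,.031,.035)]])
cv2.imwrite("pics/w3.png",np.hstack([cv2.resize(a[150:400,180:460],(448,400)),cv2.resize(b[140:240,240:325],(340,400))]))
```

```text
[array([322., 236.]), array([322., 249.]), array([322., 241.])]
```

View pics/w3.png

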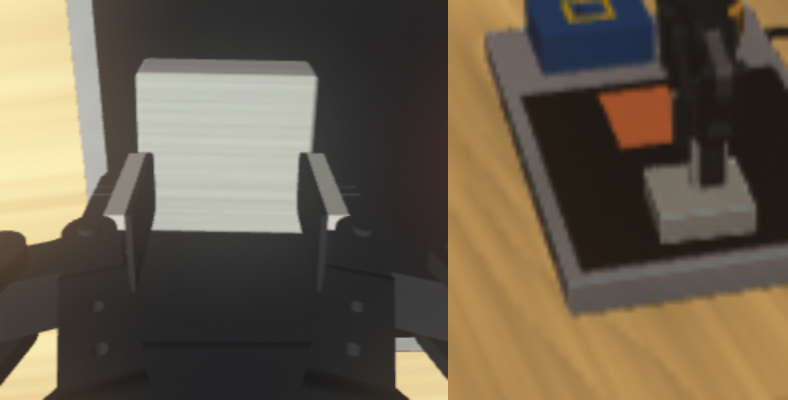

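The pads are hovering over the block's top edges at (145,155)/(310,155) in the crop and are not gripping it. I'll compute the true fingertip height.

Run:
```python
from h import *
b,K,M=grab("side"); print(manip.sense()["tcp_pos"], manip.grip_depth)
for y in (-.0,.005,.01):
    o,d=ray(K,M,(305.5,186)); print((o+d*(y-o[1])/d[1]).round(4))
for p in [(.539,.031,.028),(.528,.031,.045)]: print(proj(K,M,p).round(1))
rows=b[140:240,240:325]
hsv=cv2.cvtColor(b,cv2.COLOR_BGR2HSV); print(b[175:192,305].tolist())
a,K,M=grab("wrist")
for z in (.028,.035,.045,.05,.055,.06): print(z,[proj(K,M,(x,y,z)).round().tolist() for x,y in ((.528,.008),(.528,.054))])
```

```text
[0.53891606 0.03100351 0.02790978] 0.0187
[0.5364 0.     0.0648]
[0.5383 0.005  0.0616]
[0.5402 0.01   0.0583]
[302.1 192.4]
[297.8 187.5]
[[21, 26, 31], [21, 26, 31], [26, 30, 36], [24, 29, 33], [26, 30, 35], [26, 30, 35], [25, 29, 34], [25, 29, 35], [26, 30, 35], [24, 28, 33], [24, 29, 34], [54, 61, 67], [95, 104, 111], [100, 110, 117], [102, 112, 120], [102, 113, 120], [101, 112, 120]]
0.028 [[281.0, 224.0], [358.0, 214.0]]
0.035 [[280.0, 228.0], [360.0, 219.0]]
0.045 [[278.0, 235.0], [362.0, 225.0]]
0.05 [[276.0, 239.0], [363.0, 229.0]]
0.055 [[275.0, 243.0], [364.0, 233.0]]
0.06 [[274.0, 248.0], [366.0, 237.0]]
```

The fingertips sit about 25–30 mm above the nominal TCP at this opening. I'll reopen and lower by feel until contact.

>>> {"op": "step_arm", "data": {
  "moves": [
    [7.5,0,0,0,0],
    [7.5,0,0,0,0],
    [7.5,0,0,0,0],
    [7.5,0,0,-0.3,0],
    [7.5,0,0,-0.5,0]
  ]
}}

```text
clock: 4.82
tcp_pos: [0.5388, 0.031, 0.0227]
ee_rot: [-3.142, -0.0, 3.011]
ft_force: [0.3, -0.7, -0.0]
grip_width: 0.882
```

>>> {"op": "step_arm", "data": {
  "moves": [
    [7.5,0,0,-0.1,0],
    [7.5,0,0,-0.2,0],
    [7.5,0,0,-0.3,0],
    [7.5,0,0,-0.4,0],
    [7.5,0,0,-0.4,0]
  ]
}}

```text
clock: 5.45
tcp_pos: [0.5389, 0.031, 0.0188]
ee_rot: [-3.142, -0.0, 3.011]
ft_force: [-0.0, 0.8, 0.3]
grip_width: 0.876
```

Run:
```python
from h import *
a,K,M=grab("wrist"); b,K2,M2=grab("side"); print(manip.sense()["tcp_pos"],manip.sense()["grip_width"])
cv2.imwrite("pics/w4.png",np.hstack([cv2.resize(a[130:400,150:490],(504,400)),cv2.resize(b[160:220,270:330],(400,400))])[:,:904][:, :800] if 0 else cv2.resize(np.hstack([cv2.resize(a[130:400,150:490],(504,400)),cv2.resize(b[150:220,260:330],(400,400))]),(800,354)))
```

```text
[0.53889842 0.03101723 0.01891097] 0.8759354663498741
```

View pics/w4.png

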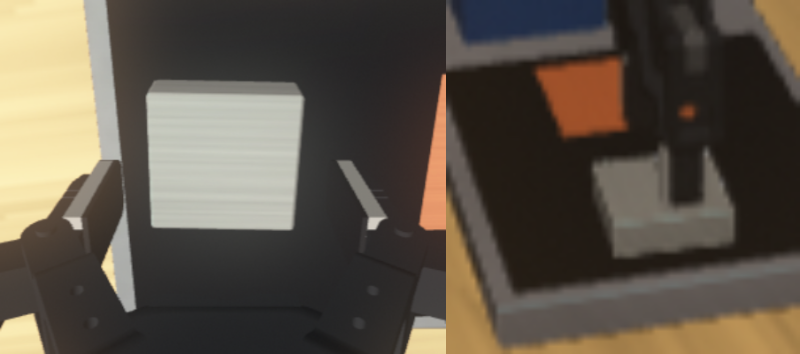

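Still no contact with the TCP at 19 mm. The pads' tips show at about (685,203) in the side crop, still level with the block's top, so I'll keep lowering by feel.

>>> {"op": "step_arm", "data": {
  "moves": [
    [7.5,0,0,-0.2,0],
    [7.5,0,0,-0.4,0],
    [7.5,0,0,-0.6,0],
    [7.5,0,0,-0.8,0],
    [7.5,0,0,-0.8,0]
  ]
}}

```text
clock: 6.18
tcp_pos: [0.5387, 0.031, 0.0107]
ee_rot: [-3.141, -0.0, 3.011]
ft_force: [-0.4, 0.3, -0.0]
grip_width: 0.879
```

>>> {"op": "step_arm", "data": {
  "moves": [
    [7.5,0,0,-0.1,0],
    [7.5,0,0,-0.2,0],
    [7.5,0,0,-0.3,0],
    [7.5,0,0,-0.4,0],
    [7.5,0,0,-0.4,0]
  ]
}}

```text
clock: 6.8
tcp_pos: [0.5389, 0.031, 0.0068]
ee_rot: [-3.142, -0.0, 3.011]
ft_force: [0.6, -0.2, 0.7]
grip_width: 0.881
```

Run:
```python
from h import *
a,K,M=grab("wrist"); b,K2,M2=grab("side"); print(manip.sense()["tcp_pos"],manip.sense()["grip_width"],manip.sense()["ft_force"])
cv2.imwrite("pics/w5.png",cv2.resize(np.hstack([cv2.resize(a[130:400,150:490],(504,400)),cv2.resize(b[150:220,260:330],(400,400))]),(800,354)))
```

```text
[0.53890191 0.03101169 0.00688479] 0.878662116870422 [-0.19244885  0.12352395 -0.05408691]
```

View pics/w5.png

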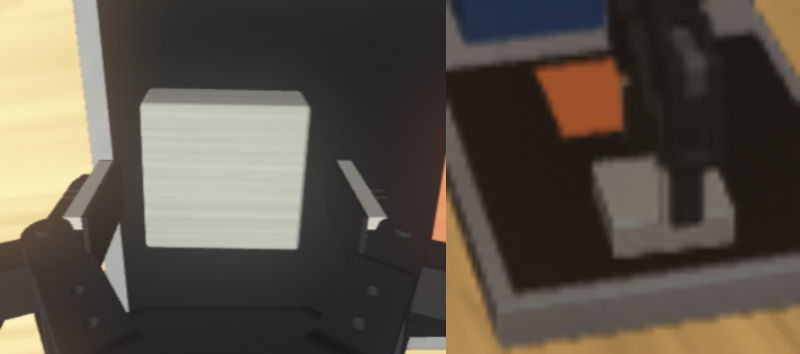

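The pad tip now reaches the block's top edge (side crop (685,228)). I'll lower 11 mm more and close.

>>> {"op": "step_arm", "data": {
  "moves": [
    [7.5,0,0,-0.3,0],
    [7.5,0,0,-0.6,0],
    [7.5,0,0,-0.9,0],
    [7.5,0,0,-1.1,0],
    [7.5,0,0,-1.1,0]
  ]
}}

```text
clock: 7.52
tcp_pos: [0.5388, 0.031, -0.0043]
ee_rot: [-3.141, -0.0, 3.011]
ft_force: [0.2, -0.3, -0.6]
grip_width: 0.883
```

>>> {"op": "step_arm", "data": {
  "force": 30,
  "moves": [
    [6.5,0,0,0,0],
    [5.5,0,0,0,0],
    [4.5,0,0,0,0],
    [4.5,0,0,0,0],
    [4.5,0,0,0,0]
  ]
}}

```text
clock: 8.15
tcp_pos: [0.5389, 0.0308, -0.0038]
ee_rot: [-3.141, 0.0, 3.01]
ft_force: [-0.6, -1.7, 5.9]
grip_width: 0.693
```

Gripped (0.693 ≈ 60 mm). Next I'll drag it along the deck to the coil.

>>> {"op": "step_arm", "data": {
  "moves": [
    [4.5,0.2,1,0,0],
    [4.5,0.4,2.3,0,0],
    [4.5,0.7,3.8,0,0],
    [4.5,0.9,5.2,0,0],
    [4.5,1.1,6.5,0,0]
  ]
}}

```text
clock: 8.78
tcp_pos: [0.5494, 0.0908, -0.0037]
ee_rot: [-3.136, -0.001, 3.007]
ft_force: [-1.1, -10.4, 8.3]
grip_width: 0.696
```

>>> {"op": "step_arm", "data": {
  "moves": [
    [4.5,0.3,1.5,0,0],
    [4.5,0.6,3.2,0,0],
    [4.5,0.9,4.8,0,0],
    [4.5,1.1,6.0,0,0],
    [4.5,1.15,6.3,0,0]
  ]
}}

```text
clock: 9.4
tcp_pos: [0.561, 0.1543, -0.0037]
ee_rot: [-3.136, -0.001, 3.009]
ft_force: [-0.9, -11.1, 9.6]
grip_width: 0.696
```

Run:
```python
from h import *
a,K,M=grab("wrist"); print(manip.sense()["tcp_pos"],manip.sense()["grip_width"],manip.sense()["ft_force"])
cv2.imwrite("pics/w6.png",a)
```

```text
[ 0.5609624   0.15429627 -0.00367324] 0.6970847018274933 [-1.82584037 -9.03992198  8.71755787]
```

View pics/w6.png

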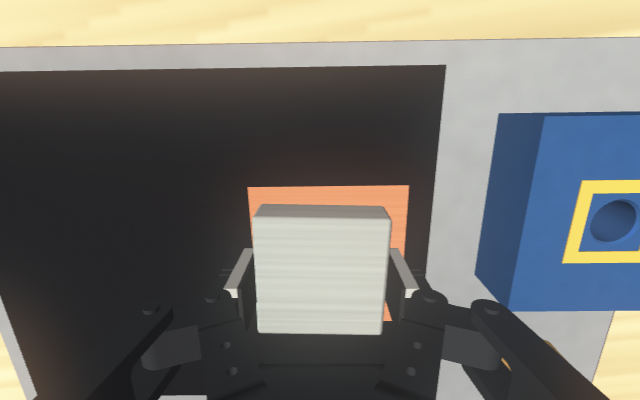

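Run:
```python
from h import *
a,K,M=grab("wrist")
for n,p,z in [("coilNL",(248,187),.025),("coilNR",(409,185),.025),("coilFR",(391,321),.025),("blkbaseNL",(258,207),.025),("blkbaseNR",(387,206),.025),("bTopNL",(253,219),.045),("bTopNR",(390,217),.045),("bTopFL",(258,334),.045),("bTopFR",(383,333),.045),("holeC",(613,221),.055)]:
    print(n,onz(K,M,p,z)[:2].round(4))
```

```text
coilNL [0.5184 0.1241]
coilNR [0.5275 0.2007]
coilFR [0.604  0.1872]
blkbaseNL [0.529  0.1269]
blkbaseNR [0.5367 0.1895]
bTopNL [0.5279 0.129 ]
bTopNR [0.5345 0.187 ]
bTopFL [0.5867 0.1198]
bTopFR [0.5938 0.1798]
holeC [0.5434 0.2716]
```

The block's top centre is at (0.561,0.154) and the coil's is at about (0.561,0.158). I'll nudge +4 mm in y, then release and rise.

>>> {"op": "step_arm", "data": {
  "moves": [
    [4.5,0,0.2,0,0],
    [4.5,0,0.4,0,0],
    [4.5,0,0.4,0,0],
    [7.5,0,0.2,0,0],
    [7.5,0,0,0,0]
  ]
}}

```text
clock: 10.12
tcp_pos: [0.5614, 0.1599, -0.0043]
ee_rot: [3.141, 0.0, 3.012]
ft_force: [-0.1, 0.5, -0.2]
grip_width: 0.877
```

>>> {"op": "step_arm", "data": {
  "moves": [
    [7.5,0,0,0.5,0],
    [7.5,0,0,3,0],
    [7.5,0,0,7,0],
    [7.5,-0.5,-1.5,12,0],
    [7.5,-1,-3,17,0]
  ]
}}

```text
clock: 10.75
tcp_pos: [0.5511, 0.1295, 0.1675]
ee_rot: [3.141, 0.0, 3.012]
ft_force: [0.9, 0.5, 0.5]
grip_width: 0.877
```

Run:
```python
from h import *
s=manip.sense();print(s["clock"],s["tcp_pos"],s["ee_rot"])
a,K,M=grab("wrist"); cv2.imwrite("pics/w7.png",a); np.savez("w7.npz",im=a,K=K,M=M)
hsv=cv2.cvtColor(a,cv2.COLOR_BGR2HSV)
def quad(n,m,z,near):
    p=proj(K,M,near)
    cs=[c for c in cv2.findContours(m,0,1)[0] if cv2.contourArea(c)>200]
    c=min(cs,key=lambda c:np.linalg.norm(c[:,0].mean(0)-p)); q=cv2.approxPolyDP(cv2.convexHull(c),7,True)[:,0]
    P=np.array([onz(K,M,v,z)[:2] for v in q]);e=np.roll(P,-1,0)-P
    print(n,q.tolist(),P.round(4).tolist(),P.mean(0).round(4),np.linalg.norm(e,axis=1).round(3),np.arctan2(e[:,1],e[:,0]).round(3))
quad("coil",cv2.inRange(hsv,(3,90,120),(20,255,255)),.025,(.561,.158,.025))
quad("block",cv2.inRange(hsv,(0,0,100),(180,70,255)),.045,(.561,.158,.045))
quad("yellow",cv2.inRange(hsv,(18,110,150),(35,255,255)),.055,(.545,.272,.055))
# scriber from initial top/side by blue mask
for n,near,z in (("top",(386,200),.142),("side",(350,243),.1)):
    t=np.load(n+"0.npz"); h=cv2.cvtColor(t["im"],cv2.COLOR_BGR2HSV); m=cv2.inRange(h,(100,120,30),(125,255,255))
    m2=np.zeros_like(m);x,y=near;m2[y-25:y+22,x-14:x+14]=m[y-25:y+22,x-14:x+14]; ys,xs=np.nonzero(m2)
    print(n,len(xs),xs.min(),xs.max(),ys.min(),ys.max(),xs.mean(),ys.mean())
    print(onz(t["K"],t["M"],(xs.mean(),ys.mean()),.1))
    if n=="top": A=ray(t["K"],t["M"],(xs.mean(),ys.mean()))
    else: B=ray(t["K"],t["M"],(xs.mean(),ys.mean()))
o,d=A;p,e=B; k=np.linalg.lstsq(np.c_[d,-e],p-o,rcond=None)[0]; print(o+d*k[0],p+e*k[1])
# stand outline top face
t=np.load("top0.npz");h=cv2.cvtColor(t["im"],cv2.COLOR_BGR2HSV);m=cv2.inRange(h,(0,100,20),(14,255,110))
rep(t["K"],t["M"],"stand",blob(m,(365,165,402,240)),.06)
```

```text
10.75 [0.55105702 0.12950981 0.1675069 ] [3.14113503e+00 1.72518427e-05 3.01246099e+00]
coil [[388, 148], [384, 218], [314, 219], [312, 149]] [[0.5274, 0.2003], [0.6022, 0.1912], [0.5937, 0.1161], [0.5186, 0.1242]] [0.5605 0.1579] [0.075 0.076 0.076 0.077] [-0.12  -1.683  3.034  1.456]
block [[382, 161], [377, 218], [320, 216], [322, 157]] [[0.5357, 0.1899], [0.5932, 0.1809], [0.5837, 0.1239], [0.5245, 0.1335]] [0.5593 0.157 ] [0.058 0.058 0.06  0.058] [-0.156 -1.736  2.981  1.376]
yellow [[494, 142], [488, 177], [453, 177], [457, 142]] [[0.5291, 0.2902], [0.5614, 0.2859], [0.5572, 0.2533], [0.5249, 0.2569]] [0.5432 0.2716] [0.033 0.033 0.033 0.034] [-0.134 -1.699  3.03   1.443]
top 13 384 388 198 202 386.15384615384613 200.07692307692307
[ 0.51720289 -0.27636646  0.1       ]
side 183 346 354 228 259 350.21857923497265 242.14207650273224
[ 0.52184604 -0.27603764  0.1       ]
[ 0.5171388  -0.27630148  0.10035318] [ 0.52108236 -0.27751679  0.10129246]
stand 750.0 [383.1 202.5] ctr [ 0.5184 -0.2746] len [0.056 0.171 0.054 0.171] ang [-1.546  3.128  1.595 -0.005]
```

The block is on the coil: centre offset about 1 mm, angle offset about 0.02 rad, margin 8 mm. The aperture is at (0.5434,0.2716) and the scriber near (0.518,-0.276). Next I'll move above the scriber.

>>> {"op": "step_arm", "data": {
  "moves": [
    [6,0,-2,4,0.05],
    [6,-1,-8,6.5,0.13],
    [6,-1.5,-13.5,6.5,0.13],
    [6,-2,-19,6.5,0.13],
    [6,-2.5,-25,6.5,0.13]
  ]
}}

```text
clock: 11.42
tcp_pos: [0.5264, -0.1216, 0.2312]
ee_rot: [3.141, 0.001, -3.14]
ft_force: [1.1, 0.2, -0.3]
grip_width: 0.705
```

>>> {"op": "step_arm", "data": {
  "moves": [
    [5,-0.5,-6,0,0],
    [5,-0.8,-12,0,0],
    [5,-0.8,-15.5,0,0],
    [5,-0.8,-15.5,0,0],
    [5,-0.8,-15.5,0,0]
  ]
}}

```text
clock: 12.05
tcp_pos: [0.5186, -0.2745, 0.2307]
ee_rot: [3.14, -0.0, -3.141]
ft_force: [-0.9, 0.0, -0.5]
grip_width: 0.587
```

Run:
```python
from h import *
s=manip.sense();print(s["clock"],s["tcp_pos"],s["ee_rot"])
a,K,M=grab("wrist"); cv2.imwrite("pics/w8.png",a); np.savez("w8.npz",im=a,K=K,M=M)
print([proj(K,M,(.518,-.276,z)).round() for z in (.06,.1,.142)])
hsv=cv2.cvtColor(a,cv2.COLOR_BGR2HSV); m=cv2.inRange(hsv,(100,120,30),(125,255,255))
for c in cv2.findContours(m,0,1)[0]:
    if cv2.contourArea(c)>60: print(cv2.contourArea(c),cv2.minAreaRect(c),cv2.boundingRect(c))
```

```text
12.05 [ 0.51863195 -0.27453927  0.23066194] [ 3.14030652e+00 -1.61884712e-04 -3.14105231e+00]
[array([320., 173.]), array([320., 182.]), array([320., 193.])]
```

View pics/w8.png

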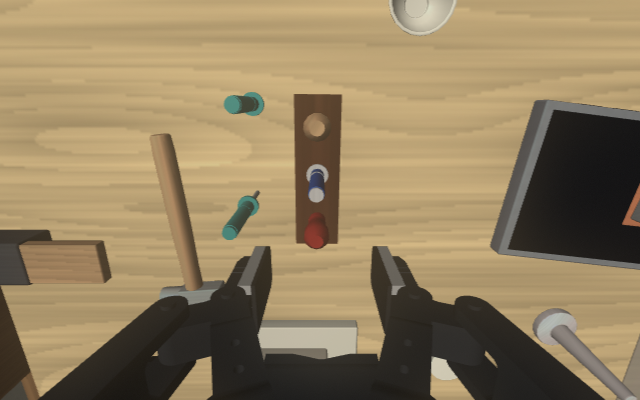

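The wrist view shows the scriber with its flange at (317,173) and cap at (316,195). The burnisher (316,232), graver (316,127) and turquoise pair (240,103)/(240,215) are all clear.

Run:
```python
from h import *
t=np.load("w8.npz"); K,M=t["K"],t["M"]
print(onz(K,M,(317,173),.064),onz(K,M,(316.5,195),.142), onz(K,M,(318,168),.06))
# fingertip rays at x=tcp-.011 edge
for p in ((262,247),(382,247)):
    o,d=ray(K,M,p); print(o+d*(.5186-.011-o[0])/d[0])
```

```text
[ 0.51719365 -0.2790735   0.064     ] [ 0.51937853 -0.27874515  0.142     ] [ 0.51237303 -0.27798594  0.06      ]
[ 0.5076     -0.30334949  0.26822233]
[ 0.5076     -0.24589645  0.26808822]
```

>>> {"op": "step_arm", "data": {
  "moves": [
    [5,0,-0.45,-2,0],
    [5,0,-0.45,-6,0],
    [5,0,-0.45,-10,0],
    [5,0,-0.45,-14,0],
    [5,0,-0.45,-15,0]
  ]
}}

```text
clock: 12.72
tcp_pos: [0.5172, -0.2774, 0.0787]
ee_rot: [3.138, -0.004, -3.139]
ft_force: [-0.9, 0.5, -0.1]
grip_width: 0.585
```

>>> {"op": "step_arm", "data": {
  "force": 60,
  "moves": [
    [3.5,0,0,0,0],
    [2,0,0,0,0],
    [0.5,0,0,0,0],
    [0.5,0,0,0,0],
    [0.5,0,0,0,0]
  ]
}}

```text
clock: 13.35
tcp_pos: [0.5198, -0.2809, 0.0826]
ee_rot: [-3.141, 0.003, 3.141]
ft_force: [-0.2, 1.5, 6.6]
grip_width: 0.15
```

Run:
```python
from h import *
b,K,M=grab("side"); s=manip.sense();print(s["clock"],s["tcp_pos"],s["ee_rot"],s["ft_force"],s["grip_width"])
save("s9",b,(280,170,430,310),4)
```

```text
13.4 [ 0.51979576 -0.28092427  0.0825607 ] [-3.14063692e+00  3.01409154e-03  3.14086678e+00] [-0.56412444  0.87612167  6.90295344] 0.15847759042108675
```

View pics/s9.png

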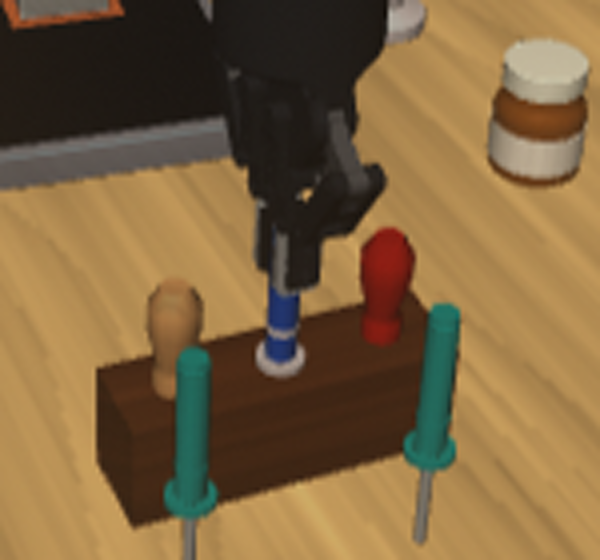

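Side crop: the pads hold the blue handle (282,270), with the flange still on the stand and the neighbours untouched. I'll lift straight up.

>>> {"op": "step_arm", "data": {
  "moves": [
    [0.5,0,0,1,0],
    [0.5,0,0,3,0],
    [0.5,0,0,6,0],
    [0.5,0,0,10,0],
    [0.5,0,0,14,0]
  ]
}}

```text
clock: 14.02
tcp_pos: [0.5177, -0.2804, 0.2223]
ee_rot: [3.141, -0.001, 3.141]
ft_force: [0.4, -0.1, -1.2]
grip_width: 0.154
```

Run:
```python
from h import *
s=manip.sense();print(s["clock"],s["tcp_pos"],s["ee_rot"],s["ft_force"],s["grip_width"])
tp=s["tcp_pos"]
a,K,M=grab("wrist"); cv2.imwrite("pics/w10.png",a); b,K2,M2=grab("side"); cv2.imwrite("pics/s10.png",b)
c,K3,M3=grab("top"); np.savez("l10.npz",a=a,K=K,M=M,b=b,K2=K2,M2=M2,tp=tp)
for z in (.07,.08,.1,.12,.145): print(z,proj(K,M,tp+[0,0,z-.22]).round(),proj(K2,M2,tp+[0,0,z-.22]).round())
for im,n in((a,"w"),(b,"s")):
    h=cv2.cvtColor(im,cv2.COLOR_BGR2HSV); m=cv2.inRange(h,(105,120,30),(125,255,255))
    for q in cv2.findContours(m,0,1)[0]:
        if cv2.contourArea(q)>15: print(n,cv2.contourArea(q),cv2.boundingRect(q))
A=cv2.resize(a[100:300,220:420],(400,400)); B=cv2.resize(b[150:290,290:410],(343,400)); cv2.imwrite("pics/c10.png",np.hstack([A,B]))
```

```text
14.025 [ 0.51774773 -0.28043199  0.22232897] [ 3.14149884e+00 -5.54027605e-04  3.14051612e+00] [ 0.37453292 -0.07640497 -1.15142851] 0.1541131578484882
0.07 [321. 178.] [349. 255.]
0.08 [321. 180.] [349. 251.]
0.1 [321. 185.] [349. 243.]
0.12 [321. 191.] [350. 234.]
0.145 [321. 199.] [350. 224.]
w 224.0 (306, 252, 31, 34)
s 33.5 (351, 189, 8, 7)
s 62.5 (352, 174, 8, 13)
s 331.5 (260, 136, 31, 21)
s 428.5 (375, 96, 31, 26)
s 162.0 (322, 89, 20, 19)
```

View pics/c10.png

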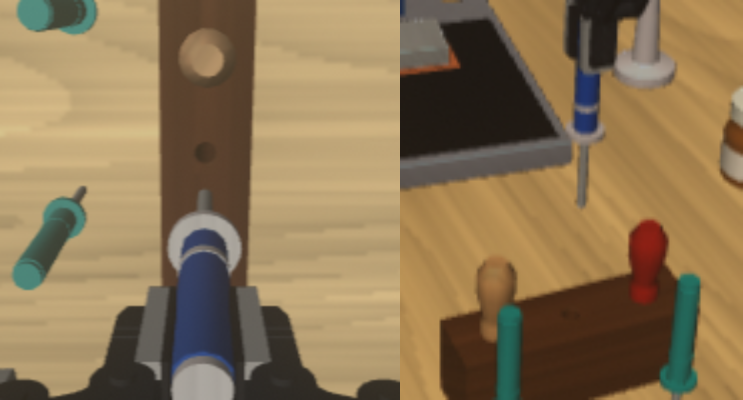

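The scriber is held upright and lifted clear of the stand. The tip is at wrist (322,195) / side (354,222) and the flange at wrist (322,222) / side (355,196). I'll triangulate the tip relative to the TCP.

Run:
```python
from h import *
t=np.load("l10.npz"); tp=t["tp"]
def tri(pa,pb):
    o,d=ray(t["K"],t["M"],pa);p,e=ray(t["K2"],t["M2"],pb);k=np.linalg.lstsq(np.c_[d,-e],p-o,rcond=None)[0]
    x,y=o+d*k[0],p+e*k[1]; return ((x+y)/2).round(4),((x-y)*1e3).round(1)
for n,a,b in(("tip",(322,195),(353.7,222.5)),("flange",(322.4,222.5),(355.1,196.5))): 
    r=tri(a,b); print(n,*r,"rel tcp",((r[0]-tp)*1e3).round(1))
# tip in wrist at candidate z, rows
for dz in (-.07,-.075,-.08): print(dz,proj(t["K"],t["M"],tp+[0,0,dz]).round(1))
print(onz(t["K"],t["M"],(322,195),tp[2]-.0765)-tp, onz(t["K"],t["M"],(322.4,222.5),tp[2]-.0195)-tp, onz(t["K"],t["M"],(321.5,290),tp[2]+.0605)-tp)
```

```text
tip [ 0.519  -0.2813  0.1483] [-8.9  2.5 -2.7] rel tcp [  1.3  -0.9 -74. ]
flange [ 0.5203 -0.2808  0.204 ] [-6.9  1.6 -2.7] rel tcp [  2.6  -0.4 -18.3]
-0.07 [321.5 200.7]
-0.075 [321.5 198.9]
-0.08 [321.5 197.1]
[-0.00292931  0.00044184 -0.0765    ] [-0.00094698  0.00046956 -0.0195    ] [-0.00257184 -0.00034399  0.0605    ]
```

The wrist camera puts the tip at TCP + (-2, 0, -77) mm. The side view disagrees by several mm in x; it also read 4 mm high in x against the top camera earlier. I'll therefore servo with the wrist camera, where tip and hole appear in the same picture. Carrying over to the console now.

>>> {"op": "step_arm", "data": {
  "moves": [
    [0.5,0.2,4,0,0],
    [0.5,0.5,10,0,0],
    [0.5,0.8,16,0,0],
    [0.5,1.1,22,0,0],
    [0.5,1.4,28,0,0]
  ]
}}

```text
clock: 14.8
tcp_pos: [0.531, 0.0012, 0.2198]
ee_rot: [-3.141, -0.002, 3.141]
ft_force: [1.2, -0.4, -0.5]
grip_width: 0.153
```

>>> {"op": "step_arm", "data": {
  "moves": [
    [0.5,0.3,6,0,0],
    [0.5,0.6,12,0,0],
    [0.5,0.9,18,0,0],
    [0.5,1.2,24,0,0],
    [0.5,1.3,27.2,0,0]
  ]
}}

```text
clock: 15.42
tcp_pos: [0.5436, 0.2757, 0.2194]
ee_rot: [3.141, -0.003, -3.138]
ft_force: [0.9, -0.1, -0.1]
grip_width: 0.156
```

>>> {"op": "step_arm", "data": {
  "moves": [
    [0.5,0,0,-2,0],
    [0.5,0,0,-4,0],
    [0.5,0,0,-6,0],
    [0.5,0,0,-7,0],
    [0.5,0,0,-7,0]
  ]
}}

```text
clock: 16.05
tcp_pos: [0.5444, 0.2709, 0.1496]
ee_rot: [-3.14, -0.003, 3.141]
ft_force: [0.5, -0.6, 0.1]
grip_width: 0.154
```

```bash
cat > servo.py <<'E'
from h import *
s=manip.sense();tp=s["tcp_pos"];print(s["clock"],tp,s["ee_rot"],s["ft_force"],s["grip_width"])
a,K,M=grab("wrist"); cv2.imwrite("pics/w_%.2f.png"%s["clock"],a)
h=cv2.cvtColor(a,cv2.COLOR_BGR2HSV); m=cv2.inRange(h,(18,110,130),(35,255,255))
p=proj(K,M,(.5434,.2716,.055)); q=np.zeros_like(m); x0,y0=int(p[0]-60),int(p[1]-60); q[y0:y0+120,x0:x0+120]=m[y0:y0+120,x0:x0+120]
c=np.vstack([c for c in cv2.findContours(q,0,1)[0] if cv2.contourArea(c)>20]); v=cv2.approxPolyDP(cv2.convexHull(c),7,True)[:,0]
P=np.array([onz(K,M,w,.055)[:2] for w in v]); print("frame",v.tolist(),P.round(4).tolist(),P.mean(0).round(4))
# blue hole-free tip: steel shank columns inside the frame / below it
print("pred tip px",proj(K,M,tp+[-.002,0,-.0776]).round(1),"tip px from grasp view (322,195)")
t=onz(K,M,(322,195),tp[2]-.0776); print("tip",t.round(4),"hole-tip cm",((P.mean(0)-t[:2])*100).round(2))
E
python3 servo.py
```

```text
16.05 [0.54439896 0.2708893  0.14964333] [-3.14007340e+00 -2.54426855e-03  3.14076853e+00] [ 0.47753773 -0.58428238  0.10486748] 0.15402644765619697
frame [[342, 176], [337, 211], [301, 207], [305, 171]] [[0.5293, 0.2888], [0.5619, 0.2849], [0.5581, 0.2522], [0.5248, 0.2564]] [0.5435 0.2706]
pred tip px [321.6 195.9] tip px from grasp view (322,195)
tip [0.5416 0.2712 0.072 ] hole-tip cm [ 0.19 -0.06]
```

>>> {"op": "step_arm", "data": {
  "moves": [
    [0.5,0.15,-0.05,0,0],
    [0.5,0.15,-0.05,-0.3,0],
    [0.5,0.15,-0.05,-0.7,0],
    [0.5,0.15,-0.05,-1,0],
    [0.5,0.15,-0.05,-1,0]
  ]
}}

```text
clock: 16.73
tcp_pos: [0.5466, 0.2709, 0.1405]
ee_rot: [-3.141, -0.001, 3.141]
ft_force: [0.2, 0.3, -0.4]
grip_width: 0.154
```

```bash
cat >> servo.py <<'E'
g=cv2.inRange(h,(0,0,90),(180,70,255))
for r in range(185,222,2):
    x=np.nonzero(g[r,295:350])[0]; print(r,(x.min()+295,x.max()+295,len(x)) if len(x) else "-",end="; ")
print([ (r,a[r,321].tolist()) for r in range(184,204,2)])
E
python3 servo.py
```

```text
16.725 [0.54659349 0.27089302 0.14054071] [-3.14120012e+00 -6.57882460e-04  3.14090526e+00] [ 0.18933362  0.29915974 -0.4489854 ] 0.15386662885192184
frame [[304, 171], [343, 176], [337, 212], [300, 208]] [[0.5252, 0.2561], [0.5295, 0.2891], [0.562, 0.2846], [0.5583, 0.2521]] [0.5437 0.2705]
pred tip px [321.5 195.7] tip px from grasp view (322,195)
tip [0.544  0.2713 0.0629] hole-tip cm [-0.02 -0.08]
185 (np.int64(308), np.int64(336), 2); 187 (np.int64(308), np.int64(342), 4); 189 (np.int64(301), np.int64(342), 4); 191 (np.int64(301), np.int64(335), 2); 193 (np.int64(307), np.int64(335), 3); 195 (np.int64(307), np.int64(341), 8); 197 (np.int64(307), np.int64(341), 11); 199 (np.int64(300), np.int64(334), 10); 201 (np.int64(300), np.int64(325), 10); 203 (np.int64(306), np.int64(340), 11); 205 (np.int64(317), np.int64(333), 11); 207 (np.int64(299), np.int64(330), 19); 209 (np.int64(299), np.int64(339), 29); 211 (np.int64(308), np.int64(339), 29); 213 (np.int64(306), np.int64(338), 33); 215 (np.int64(305), np.int64(338), 24); 217 (np.int64(304), np.int64(339), 22); 219 (np.int64(304), np.int64(339), 18); 221 (np.int64(303), np.int64(340), 18); [(184, [72, 75, 218]), (186, [72, 74, 217]), (188, [71, 74, 216]), (190, [71, 74, 215]), (192, [71, 74, 215]), (194, [110, 98, 91]), (196, [131, 137, 141]), (198, [129, 136, 140]), (200, [128, 135, 139]), (202, [128, 134, 138])]
```

Tip confirmed at pixel (321,194.5), about 8 mm above the mouth and within 1 mm of the frame's centre. Going down into the hole.

>>> {"op": "step_arm", "data": {
  "force": 90,
  "moves": [
    [0.5,0,-0.05,-0.5,0],
    [0.5,0,-0.05,-1,0],
    [0.5,0,-0.05,-1.5,0],
    [0.5,0,-0.05,-2,0],
    [0.5,0,-0.05,-2.4,0]
  ]
}}

```text
clock: 17.4
tcp_pos: [0.5468, 0.2705, 0.1164]
ee_rot: [-3.141, -0.0, 3.141]
ft_force: [-0.5, 0.5, -0.9]
grip_width: 0.142
```

>>> {"op": "step_arm", "data": {
  "moves": [
    [0.5,0,0,-0.2,0],
    [0.5,0,0,-0.4,0],
    [0.5,0,0,-0.6,0],
    [0.5,0,0,-0.8,0],
    [0.5,0,0,-0.8,0]
  ]
}}

```text
clock: 18.02
tcp_pos: [0.5471, 0.2706, 0.1091]
ee_rot: [3.141, 0.0, 3.141]
ft_force: [0.2, -0.4, 2.8]
grip_width: 0.142
```

>>> {"op": "step_arm", "data": {
  "moves": [
    [0.5,0,0,-0.1,0],
    [0.5,0,0,-0.2,0],
    [0.5,0,0,-0.3,0],
    [0.5,0,0,-0.4,0],
    [0.5,0,0,-0.4,0]
  ]
}}

```text
clock: 18.65
tcp_pos: [0.5478, 0.2707, 0.1063]
ee_rot: [3.141, 0.002, 3.141]
ft_force: [-0.7, -0.6, 11.3]
grip_width: 0.146
```

>>> {"op": "step_arm", "data": {
  "moves": [
    [0.5,0,0,-0.1,0],
    [0.5,0,0,-0.2,0],
    [0.5,0,0,-0.3,0],
    [0.5,0,0,-0.3,0],
    [0.5,0,0,-0.3,0]
  ]
}}

```text
clock: 19.27
tcp_pos: [0.5491, 0.271, 0.1057]
ee_rot: [3.14, 0.004, 3.14]
ft_force: [-3.4, -1.8, 23.4]
grip_width: 0.142
```

Hard stop reached: the force climbs steeply with the tip at about 28–29 mm. I'll ease back to a moderate push and check.

>>> {"op": "step_arm", "data": {
  "moves": [
    [0.5,0,0,0.1,0],
    [0.5,0,0,0.2,0],
    [0.5,0,0,0.2,0],
    [0.5,0,0,0.2,0],
    [0.5,0,0,0.2,0]
  ]
}}

```text
clock: 19.9
tcp_pos: [0.5482, 0.2709, 0.1061]
ee_rot: [3.14, 0.002, 3.141]
ft_force: [-1.3, -0.8, 14.5]
grip_width: 0.144
```

Run:
```python
from h import *
s=manip.sense();print(s["clock"],s["tcp_pos"],s["ft_force"],s["grip_width"])
im,K,M=grab("top"); h=cv2.cvtColor(im,cv2.COLOR_BGR2HSV); t=np.load("top0.npz")
d=cv2.absdiff(im,t["im"]).max(2); d=cv2.medianBlur(d,3)
for c in cv2.findContours(cv2.inRange(d,40,255),0,1)[0]:
    if cv2.contourArea(c)>8: print("changed",cv2.boundingRect(c))
m=cv2.inRange(h,(3,120,120),(16,255,255)); ys,xs=np.nonzero(m[165:215,215:265]); print("coil visible px",len(xs))
# block from wrist camera
a,K,M=grab("wrist"); h=cv2.cvtColor(a,cv2.COLOR_BGR2HSV)
for n,m,z,w in (("block",cv2.inRange(h,(0,0,100),(180,70,255)),.045,(.56,.157,.045)),("coil",cv2.inRange(h,(3,90,120),(20,255,255)),.025,(.56,.157,.025))):
    p=proj(K,M,w)
    cs=[c for c in cv2.findContours(m,0,1)[0] if cv2.contourArea(c)>200]
    c=min(cs,key=lambda c:np.linalg.norm(c[:,0].mean(0)-p)); r=cv2.approxPolyDP(cv2.convexHull(c),7,True)[:,0]
    print(n,p.round(),np.array([onz(K,M,v,z)[:2] for v in r]).round(4).tolist())
```

```text
19.9 [0.54823356 0.27093202 0.10610451] [-1.30764964 -0.77476324 14.5000919 ] 0.1438233486802474
changed (247, 391, 21, 9)
changed (311, 389, 7, 11)
changed (0, 267, 24, 25)
changed (381, 194, 11, 12)
changed (269, 186, 23, 22)
changed (227, 179, 23, 22)
changed (0, 130, 259, 270)
coil visible px 171
block [179. 218.] [[0.5272, 0.1321], [0.5312, 0.1948], [0.594, 0.1805], [0.5848, 0.1229]]
coil [189. 210.] [[0.5186, 0.1235], [0.5278, 0.1991], [0.6026, 0.1902], [0.6016, 0.1768], [0.5304, 0.1215]]
```

```bash
python3 -c "
from workcell import manip
print(manip.finish_job()); s=manip.sense(); print(s['clock'],s['tcp_pos'],s['ft_force'],s['grip_width'])"
```

```text
the job is handed in; nothing more can be done
None
the job is handed in; nothing more can be done
```

I dragged the block along the deck onto the coil and released it. I then took the blue scriber from the stand's middle hole and pressed the red button down to its hard stop. I handed the job in at about 20 s, still gripping the scriber and holding the button down. No verdict was reported.

**Last checks**
- **Block:** its centre measured within about 1–2 mm of the coil's, with under 0.05 rad of misalignment, inside the 8 mm margin.
- **Button:** the push settled at 14.5 N with the tip about 28–29 mm above the table, which is consistent with fully down. I inferred the travel from force and height, because the button itself could not be read.
- **Other objects:** the before-and-after top view showed changes only at the block, the coil, the scriber's place in the stand and the arm. The arm hid part of the scene at the left, including the console and the tin.

**What disagreed**
- **Fingertips:** at wide openings they sat about 25–40 mm behind the stated TCP, more than the 13 mm described. The first close on the block missed above it, and I gripped it by lowering further while watching the force.
- **Side camera:** it differed from the top camera by about 4 mm in x, and from the wrist camera by up to 9 mm. I aligned the tip with the hole using the wrist camera alone.

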